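# Clamp a heat sink in the jig with the slotted bracket

### The arm

A 6-joint arm with a two-finger parallel gripper is mounted at the origin on a cart in front of the work surface, level with it; the furniture and walls round the work are solid. World frame = base frame: x ahead of the robot, y to its left, z up, the work surface at z = 0. Lengths are in mm, angles in rad, forces in N, time in s.
With the tool pointing down it reaches from about 300 to 875 mm from the base axis. Payload 6.4 kg.
Tool frame: the origin (TCP) lies on the mounting face of the last link; the fingertips stand 166 mm ahead of it and the grasp point (between the pads) lies tcp_to_grasp ahead of it (tcp_to_grasp is the distance from the TCP to the grasp point, in mm); z points along the fingers, y is the line along which they close (so a half turn about z gives the same grasp; the last joint's range is limited). The gripper opens to 88 mm and grips with 3 to 60 N. Pads are 18 mm wide; open, the fingers measure 123 mm over their backs; the gripper's body (75 mm by 187 mm) begins 45 mm behind the grasp point.
Start: joints at [0.965, 0.181, 1.607, -0, 1.354, -0.206], TCP at [223.8, 529.675, 404.714] pointing down, gripper open.
Joint ranges: [-2.99, 2.99], [-0.89, 2.07], [0.3, 2.58], [-1.14, 4.28], [0, 2.63], [-3.12, 3.12]. Speed limits (rad/s): [2.57, 2.57, 3.01, 3.14, 3.14, 3.14].

### API

Orientations are given as a unit quaternion [x, y, z, w].
In Python, from cell import sense, get_image, finish_job, tcp_to_grasp gives the robot as it stands.
- The arm moves only by the tool step_arm, never from a script. Its arguments are lists of equal length, an entry for each row: "jaw": the closure, from 0 (fully open) to 1 (shut); "translation": the shift along the tool's x, y, z in m, a list of three; "delta_rot": the turn, a rotation vector about the tool's x, y, z in degrees, a list of three. A call has 1 to 20 rows; each row shifts and turns the commanded pose from where the row before left it, along the tool's axes as they then stand; what a row does not reach is not made up. A row lasts 1/10 s, in which the tool goes at most 50 mm and 8.59 degrees, less where a joint would pass 70% of its speed; a pose out of reach is approached as far as the arm can. A call is refused whole if a number of a shift passes 0.05 or a number of a turn 8.59, either way. A call with a gripper value outside its range is refused whole. The fingers move at their own pace and stop on an object; "grip_force" is the grip in N (left out, the last holds). Time passes only in rows, so rows that do not move let the fingers close. It gives the time, the measured TCP pose, the force, the opening and the grip force at its end, in the units of the state.
- sense(): the state, without advancing time (a new reading comes with each control period).
- get_image(name): name is "side" or "top" or "wrist"; returns a dict with "img" (480x640x3 uint8, red, green, blue), "fx", "fy", "cx", "cy" (pixels), "k1" (the pictures are not rectified: a ray, as slopes to the right and down, at radius r is drawn at 1 + k1 r^2 times it, then the intrinsics apply), "R" (3x3) and "t" (3): a world point X has camera coordinates R X + t. Camera axes: x right, y down, z forward; pixel columns grow to the right and rows downward; lengths in mm; the calibration is good to about 2 mm. A picture is of the moment at which its call begins. There is no depth.
- finish_job(): hands the job in; it is judged then, once.
The state is a dict: "t": time; "qpos": joint angles; "qd": joint speeds; "effort": joint torques, N m; "tool_pos": TCP position; "ee_rot": TCP orientation; "contact_force": force on the tool from outside, world axes, zero at the start; "wrist_torque": the same for the moment, N m; "width": opening from 0.0 (shut) to 1.0 (fully open); "grasp_force": force on a finger pad.
Only numpy, scipy, OpenCV 4.12 (cv2) and the standard library are available. Lean on these libraries where they do the work, as an engineer would, in place of code of your own. Each camera call takes 0.05 s, during which the arm holds its last target. There are 200 camera calls.

### The job

Slide the steel bracket with the blue block along its slot so that it pushes the heat sink along the jig until the heat sink is squeezed home against the yellow-marked stop, gently enough not to bruise the fins. Then, with the bracket still bearing on the heat sink, turn the red wing knob clockwise until it clamps the bracket firmly, and let go. Leave the other things on the bench alone.

Things in the scene. Friction and masses are not known exactly. Their poses are not given: they have to be found in the camera images.
- jig: Fixed aluminium plate, 120 x 290 x 12 mm (y = -135 to 155), origin on its underside, on the bench. Rails 8 mm high at x = +-31 mm guide the bracket along y. Across the +y end stands a dark stop with a yellow band on top and a sprung black rubber buffer on its near face (gives 2 N/mm over 4 mm); the buffer starts anywhere from y = 98 to 115 mm, unreported: find it by feel. The clamp bolt stands at x = 0, y = -64 mm.
- bracket: Loose steel bracket, 0.5 to 0.8 kg, on the plate between the rails (1 mm play each side; 3 to 9 N of sliding friction). Origin under the middle of its front face, y towards heat sink and stop. Foot 60 mm wide, 147 mm long (to y = -147), 8 mm thick, with an 11 mm slot round the bolt. Front face 56 mm wide, 30 mm high; starts 9 to 29 mm short of the heat sink. Blue grip block behind it.
- bracket_grip (a point): Point in the middle of the blue grip block, 40 mm above the bracket's underside (52 above the bench), 30 mm behind the front face. The block is 30 (bracket's x) x 42 (y) mm and reaches from 8 to 55 mm above the underside; grip it across x.
- sink: Loose aluminium heat sink, 50 x 50 x 23 mm, 0.09 kg, origin at the centre of its underside, lying on the plate between bracket and stop, its x axis (along the fins) along the jig's y. It starts 7 to 28 mm short of the buffer and slides with under 1.2 N.
- clamp: Brass pressure washer of the clamp, 26 mm across, 3 mm thick, round the clamp bolt over the bracket's slot; origin at the centre of its underside. It does not turn; the wing knob screws it down 2 mm per radian onto the bracket's foot, 1.2 mm below it when the knob is at 0.
- wing_grip (a point): Point on the upright axis of the red wing knob, 10 mm below its top and 50 mm above the bench (it sinks with the knob). The wing is a bar 50 mm long, 12 mm thick, 30 mm high; the point's x axis lies along the bar, its y axis across it.
- wing (a joint): Angle of the wing knob, rad: 0 fully loose, growing as it is turned clockwise seen from above, limit 2.2. Starts at 0 to 0.3. It turns against about 0.12 N m of friction until the washer meets the bracket near 0.6; beyond that it bites and gets stiffer, and is firm from about 1.2 on. It stays where it is left.
Things that resemble listed ones, but are neither listed nor needed, are in the scene too. There is more than one size of the bracket; the one meant has the size given above.

How it is judged (in metres and radians):
On the way, in this order (a step that is already met when the one before it is completed fails the run):
1. the bracket presses the heat sink against the stop (over 2 N, more than its sliding friction) (contact force between bracket and sink above 2 N), for 0.2 s.
2. the clamp washer holds the bracket down with over 15 N while the bracket bears on the heat sink (contact force between clamp and bracket above 15 N and contact force between bracket and sink above 1.2 N), for 0.2 s.
At the end, for the whole second after the job is handed in: The heat sink lies flat and square (0.06 rad), gripped between stop and bracket; the bracket lies flat, still bears on it with over 1.2 N (more than its friction, so it must be home against the stop) and is clamped by the washer with over 15 N; all at rest and released (all of step 2 and angle between each of sink, bracket's own z axis and vertical below 0.06 rad and angle between the x axis of sink and the y axis of jig, either way round below 0.06 rad and linear speed of each of bracket, sink below 0.01 m/s); the robot touches nothing.
It fails at once if the heat sink is pressed by the bracket with more than 20 N (contact force between bracket and sink above 20 N).
It fails at once if the robot pushes the heat sink itself with more than 20 N (contact force between the arm and sink above 20 N).
It fails at once if a bystander is moved more than 20 mm (distance of any of relay, jar, yellow_driver, key from where it was at the start of the episode above 0.02 m).
It also fails if it takes over 61 s, if anything falls off the work surface, if the arm or the gripper's body presses on something with over 40 N, if the wrist force passes 120 N, or if a joint passes its speed limit or range.

## Working session

There is one attempt and no reset: what is moved stays moved. The work goes in short steps, Python scripts to look and compute and a tool call to move; the robot and the scene stay as the last step left them, time stands still between calls to the robot, and variables do not carry over. Pictures are saved under pics/ and viewed, at most 10 in all, crops included, and the job is handed in when it is done.

Besides the shell and the picture viewer there is one more tool, called after "Request:" as name(argument=value, ...), one argument or row to a line, values as JSON. step_arm: Moves the arm, as the interface text tells. Its arguments: {"type":"object","properties":{"jaw":{"type":"array"},"translation":{"type":"array"},"delta_rot":{"type":"array"},"grip_force":{"type":"number"}},"required":["jaw","translation","delta_rot"]}

```bash
mkdir -p pics; ls
cat > h.py <<'E'
import numpy as np, cv2
from cell import sense,get_image,finish_job,tcp_to_grasp
def ray(c,u,v):
    p=np.array([(u-c["cx"])/c["fx"],(v-c["cy"])/c["fy"]]); q=p.copy()
    for _ in range(20): q=p/(1+c["k1"]*(q@q))
    R=np.array(c["R"]);t=np.array(c["t"])
    return -R.T@t, R.T@np.array([q[0],q[1],1.])
def at(c,u,v,z):
    o,d=ray(c,u,v); return (o+d*(z-o[2])/d[2])[:2]
def proj(c,X):
    p=np.array(c["R"])@np.array(X,float)+np.array(c["t"]); q=p[:2]/p[2]; q=q*(1+c["k1"]*(q@q))
    return q*[c["fx"],c["fy"]]+[c["cx"],c["cy"]]
def save(c,n): cv2.imwrite("pics/"+n,cv2.cvtColor(c["img"],cv2.COLOR_RGB2BGR))
E
python3 - <<'E'
from h import *
import pickle
s=sense();print({k:np.round(v,3) for k,v in s.items()},tcp_to_grasp)
for n in("top","side"):
    c=get_image(n);save(c,n+"1.png");pickle.dump(c,open(n+".pkl","wb"));print(n,-np.array(c["R"]).T@c["t"],c["fx"],c["k1"])
E
```

```text
pics
{'t': np.float64(0.0), 'qpos': array([ 0.965,  0.182,  1.608, -0.   ,  1.354, -0.206]), 'qd': array([ 0.   ,  0.   ,  0.   , -0.002,  0.001,  0.   ]), 'effort': array([ 1.0000e-03, -4.3388e+01, -3.4185e+01,  7.0000e-02,  3.9000e-02,
       -0.0000e+00]), 'tool_pos': array([223.662, 529.443, 403.826]), 'ee_rot': array([ 0.199,  0.98 , -0.001, -0.   ]), 'contact_force': array([-0.164,  0.575, -0.246]), 'wrist_torque': array([ 0.04 , -0.005,  0.006]), 'grasp_force': np.float64(0.0), 'width': np.float64(1.001)} 147.29999999999998
top [ 356.08421733   21.01776835 1082.45270944] 597.2809744923901 0.052947152005763345
side [555.17852518 724.35315003 540.35661768] 575.6782885567652 0.024252857148654886
```

View pics/top1.png

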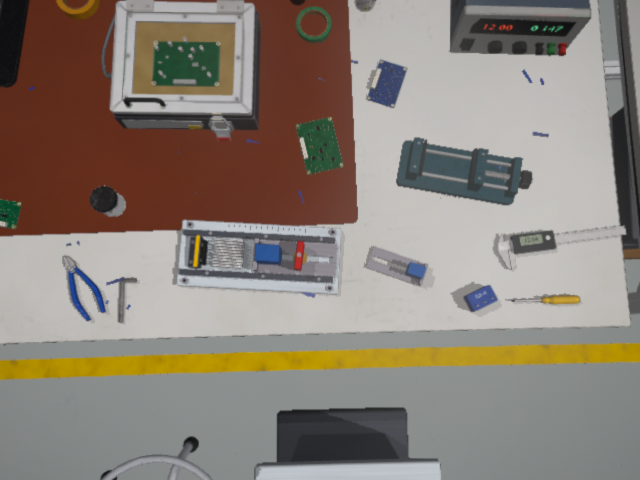

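View pics/side1.png

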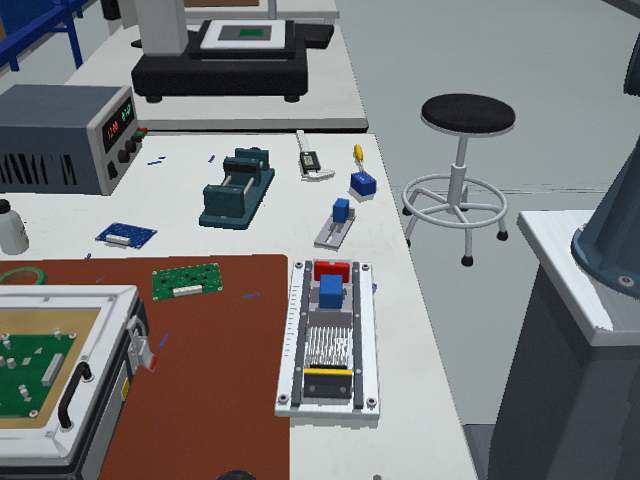

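The top view shows the jig at about (178–342, 222–293), with the yellow stop on the left at (197,252), the sink at (230,254), the blue block at (268,254) and the red wing at (299,255). The small bracket at (400,266) is the decoy. The side view agrees, with the blue block at (331,292) and the stop nearest the camera. Next I measure.

Run:
```python
from h import *
import pickle
def blobs(c,lo,hi,box):
    h=cv2.cvtColor(c["img"],cv2.COLOR_RGB2HSV);m=cv2.inRange(h,lo,hi)
    x0,y0,x1,y1=box;k=np.zeros_like(m);k[y0:y1,x0:x1]=m[y0:y1,x0:x1]
    cs,_=cv2.findContours(k,cv2.RETR_EXTERNAL,cv2.CHAIN_APPROX_NONE)
    b=max(cs,key=cv2.contourArea);return b
c=pickle.load(open("top.pkl","rb"))
for n,lo,hi,z in(("blue",(100,120,60),(125,255,255),67),("red",(0,150,80),(8,255,255),60),("yellow",(20,120,100),(35,255,255),50)):
    b=blobs(c,lo,hi,(170,215,345,300));(u,v),wh,a=cv2.minAreaRect(b)
    P=np.array([at(c,*p,z) for p in b[:,0].astype(float)]).astype(np.float32)
    r=cv2.minAreaRect(P);print(n,(u,v),wh,a,"world",np.round(r[0],1),np.round(r[1],1),r[2],cv2.contourArea(b))
# jig outline: bright plate corners
h=cv2.cvtColor(c["img"],cv2.COLOR_RGB2HSV)
for p in((181,221),(342,229),(339,293),(177,285)): print(at(c,*p,12))
# screws
big=cv2.resize(c["img"][210:305,165:355],None,fx=4,fy=4,interpolation=cv2.INTER_CUBIC)
cv2.imwrite("pics/crop1.png",cv2.cvtColor(big,cv2.COLOR_RGB2BGR))
```

```text
blue (267.5923156738281, 253.33847045898438) (25.62714958190918, 18.360576629638672) 3.1798300743103027 world [509.2 126.8] [44.3 31.8] 85.19062042236328 425.5
red (232.0, 221.5) (13.0, 124.0) 90.0 world [568.1 189. ] [215.9  23.1] 88.48171997070312 675.5
yellow (196.04510498046875, 250.50411987304688) (4.526786804199219, 31.415903091430664) 5.194429397583008 world [520.3 253.1] [ 7.9 55.1] 85.3953857421875 113.0
[581.39057547 289.45536651]
[558.50874762  -3.45254032]
[442.06332643   5.48451322]
[464.65667648 294.96527972]
```

View pics/crop1.png

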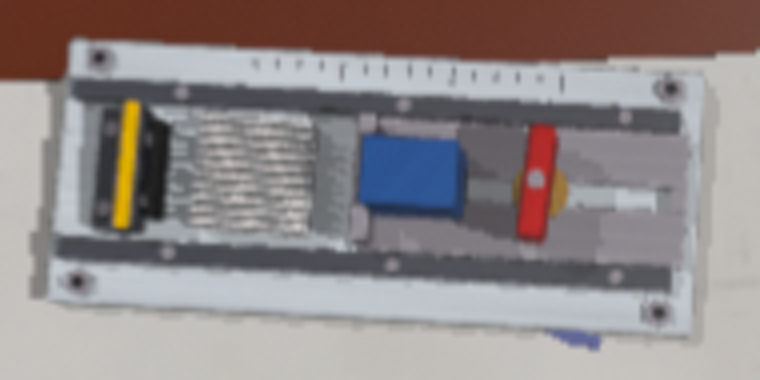

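Request:
step_arm(
  jaw=[0,0,0,0,0,0,0,0,0,0,0,0,0,0,0],
  translation=[
    [-0.0301,-0.0185,0],
    [-0.0301,-0.0185,0],
    [-0.0301,-0.0185,0],
    [-0.0301,-0.0185,0],
    [-0.0301,-0.0185,0],
    [-0.0301,-0.0185,0],
    [-0.0301,-0.0185,0],
    [-0.0301,-0.0185,0],
    [-0.0301,-0.0185,0],
    [-0.0301,-0.0185,0],
    [-0.0301,-0.0185,0],
    [-0.0301,-0.0185,0],
    [-0.0301,-0.0185,0],
    [-0.0301,-0.0185,0],
    [0,0,0],
  ],
  delta_rot=[
    [0,0,0],
    [0,0,0],
    [0,0,0],
    [0,0,0],
    [0,0,0],
    [0,0,0],
    [0,0,0],
    [0,0,0],
    [0,0,0],
    [0,0,0],
    [0,0,0],
    [0,0,0],
    [0,0,0],
    [0,0,0],
    [0,0,0],
  ],
)

```text
t: 1.6
tool_pos: [512.9, 124.1, 404.3]
ee_rot: [0.201, 0.98, -0.0, 0.0]
contact_force: [-0.7, 0.9, -0.4]
width: 0.999
grasp_force: 0.0
```

Request:
step_arm(
  jaw=[0,0,0,0,0,0,0,0,0,0,0,0],
  translation=[
    [0,0,0.01],
    [0,0,0.01],
    [0,0,0.01],
    [0,0,0.01],
    [0,0,0.01],
    [0,0,0.01],
    [0,0,0.01],
    [0,0,0.01],
    [0,0,0.01],
    [0,0,0],
    [0,0,0],
    [0,0,0],
  ],
  delta_rot=[
    [0,0,7.94],
    [0,0,7.94],
    [0,0,7.94],
    [0,0,7.94],
    [0,0,7.94],
    [0,0,7.94],
    [0,0,7.94],
    [0,0,7.94],
    [0,0,7.94],
    [0,0,0],
    [0,0,0],
    [0,0,0],
  ],
)

```text
t: 2.8
tool_pos: [511.2, 127.4, 315.3]
ee_rot: [0.732, 0.681, 0.0, 0.0]
contact_force: [-0.1, -0.0, 0.5]
width: 1.0
grasp_force: 0.0
```

```bash
cat >> h.py <<'E'
J0=np.array([510.9,136.6]);TH=np.radians(-4.47)
def st():
    from scipy.spatial.transform import Rotation as Ro
    s=sense();R=Ro.from_quat(s["ee_rot"]).as_matrix()
    ex=np.array([np.cos(TH),np.sin(TH)]);ey=np.array([-ex[1],ex[0]])
    f=np.array(s["contact_force"]);d=np.array(s["tool_pos"])[:2]-J0
    print("t %.2f"%s["t"],"tcp",np.round(s["tool_pos"],1),"jig",np.round([d@ex,d@ey],1),"yawY %.2f"%np.degrees(np.arctan2(R[1,1],R[0,1])),"tilt",np.round(R[:2,2],4),"F jig",np.round([f[:2]@ex,f[:2]@ey,f[2]],2),"tq",np.round(s["wrist_torque"],2),"w %.3f gf %.1f"%(s["width"],s["grasp_force"]),"q",np.round(s["qpos"],2))
    return s,R
E
python3 - <<'E'
from h import *
import pickle
s,R=st()
c=get_image("wrist");save(c,"w1.png");pickle.dump(c,open("w1.pkl","wb"))
E
```

```text
t 2.80 tcp [511.2 127.4 315.3] jig [ 1.  -9.2] yawY -4.19 tilt [0.0007 0.0001] F jig [-0.07 -0.01  0.45] tq [-0.09  0.05  0.04] w 1.000 gf 0.0 q [0.02 0.17 1.81 0.   1.16 0.09]
```

View pics/w1.png

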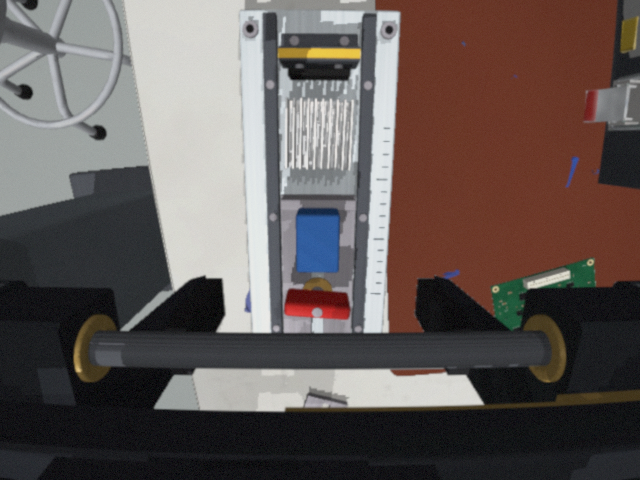

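The wrist view shows the blue block at about (318,241), the red wing at (318,304), the sink at (318,133), and the jig screws at (251,30) and (389,31).

Run:
```python
from h import *
import pickle
c=pickle.load(open("w1.pkl","rb"))
h=cv2.cvtColor(c["img"],cv2.COLOR_RGB2HSV)
for n,lo,hi,z in(("blue",(100,120,60),(125,255,255),67),("red",(0,150,60),(8,255,255),60)):
    m=cv2.inRange(h,lo,hi);m[:, :270]=0;m[:,370:]=0
    b=max(cv2.findContours(m,0,1)[0],key=cv2.contourArea)
    x,y,w,hh=cv2.boundingRect(b);print(n,x,y,w,hh)
    P=np.array([at(c,*p,z) for p in b[:,0].astype(float)]).astype(np.float32);r=cv2.minAreaRect(P);print(np.round(r[0],1),np.round(r[1],1),r[2])
    v=h[y:y+hh:4,x+w//2]; print([int(q[2]) for q in v])
print("screws",[np.round(at(c,*p,12),1) for p in((251,30),(389,31),(274,328),(360,328))],"bluetop corners",[np.round(at(c,*p,67),1) for p in((298,209),(340,209),(298,270),(340,270))])
print("rails z20",[np.round(at(c,*p,20),1) for p in((265,15),(277,15),(364,15),(376,15),(268,300),(280,300),(356,300),(369,300))])
print("red top",[np.round(at(c,*p,60),1) for p in((286,290),(350,292),(317,312))])
```

```text
blue 296 209 44 63
[508.9 131.6] [44.  29.2] 85.35321807861328
[70, 78, 150, 154, 158, 156, 155, 155, 155, 160, 160, 158, 158, 156, 160, 159]
red 285 290 65 29
[505.3  81.5] [21.3 47.8] 81.59830474853516
[78, 82, 83, 88, 136, 167, 173, 203]
screws [array([470.5, 282.2]), array([572.8, 274. ]), array([462.,  37.]), array([540.2,  31.3])] bluetop corners [array([497.8, 154.4]), array([525.7, 152.4]), array([494. , 111.5]), array([523.2, 109.4])]
rails z20 [array([482.9, 288.9]), array([491.5, 288.1]), array([553.6, 283.6]), array([562.2, 283.1]), array([461.3,  68.8]), array([471.7,  68.1]), array([537.2,  63.3]), array([548.4,  62.4])]
red top [array([483.2,  94.1]), array([529.8,  89.1]), array([504.5,  74.7])]
```

Request:
step_arm(
  jaw=[0,0,0,0,0,0,0,0,0,0,0,0],
  translation=[
    [0.0015,-0.0015,0.0116],
    [0,0,0.0116],
    [0,0,0.0116],
    [0,0,0.0116],
    [0,0,0.0116],
    [0,0,0.0116],
    [0,0,0.0116],
    [0,0,0.0116],
    [0,0,0.0116],
    [0,0,0.0116],
    [0,0,0],
    [0,0,0],
  ],
  delta_rot=[
    [0,0,0.35],
    [0,0,0],
    [0,0,0],
    [0,0,0],
    [0,0,0],
    [0,0,0],
    [0,0,0],
    [0,0,0],
    [0,0,0],
    [0,0,0],
    [0,0,0],
    [0,0,0],
  ],
)

```text
t: 4.05
tool_pos: [509.7, 128.7, 198.4]
ee_rot: [0.736, 0.677, -0.0, -0.0]
contact_force: [1.0, 0.1, -0.3]
width: 0.997
grasp_force: 0.0
```

Run:
```python
from h import *
st()
```

```text
t 4.05 tcp [509.7 128.7 198.4] jig [-0.5 -8. ] yawY -4.72 tilt [-0.0006 -0.    ] F jig [ 0.99  0.13 -0.26] tq [-0.07 -0.   -0.01] w 0.997 gf 0.0 q [ 0.02  0.36  1.86 -0.    0.92  0.1 ]
```

Request:
step_arm(
  jaw=[0.3,0.5,0.6,0.7,1,1,1,1],
  translation=[
    [0,0,0],
    [0,0,0],
    [0,0,0],
    [0,0,0],
    [0,0,0],
    [0,0,0],
    [0,0,0],
    [0,0,0],
  ],
  delta_rot=[
    [0,0,0],
    [0,0,0],
    [0,0,0],
    [0,0,0],
    [0,0,0],
    [0,0,0],
    [0,0,0],
    [0,0,0],
  ],
  grip_force=30,
)

```text
t: 4.85
tool_pos: [509.8, 128.7, 198.7]
ee_rot: [0.736, 0.677, 0.0, 0.0]
contact_force: [-0.5, -0.0, 0.2]
width: 0.333
grasp_force: 30.0
```

Run:
```python
from h import *
st()
```

```text
t 4.85 tcp [509.8 128.7 198.7] jig [-0.5 -8. ] yawY -4.71 tilt [ 0.0002 -0.    ] F jig [-0.49 -0.04  0.24] tq [-0.06  0.11  0.04] w 0.333 gf 30.0 q [ 0.02  0.36  1.86 -0.    0.92  0.1 ]
```

Request:
step_arm(
  jaw=[1,1,1,1,1,1,1,1,1,1,1,1],
  translation=[
    [0.001,0,0],
    [0.001,0,0],
    [0.001,0,0],
    [0.001,0,0],
    [0.001,0,0],
    [0.001,0,0],
    [0.001,0,0],
    [0.001,0,0],
    [0.001,0,0],
    [0.001,0,0],
    [0.001,0,0],
    [0.001,0,0],
  ],
  delta_rot=[
    [0,0,0],
    [0,0,0],
    [0,0,0],
    [0,0,0],
    [0,0,0],
    [0,0,0],
    [0,0,0],
    [0,0,0],
    [0,0,0],
    [0,0,0],
    [0,0,0],
    [0,0,0],
  ],
)

```text
t: 6.05
tool_pos: [510.7, 140.7, 198.7]
ee_rot: [0.736, 0.677, -0.0, -0.0]
contact_force: [-0.3, -4.6, 0.7]
width: 0.338
grasp_force: 30.0
```

Run:
```python
from h import *
s,R=st()
c=get_image("side");save(c,"s2.png")
i=cv2.resize(c["img"][250:420,270:390],None,fx=3.5,fy=3.5,interpolation=2)
w=get_image("wrist");j=cv2.resize(w["img"][0:240,230:410],None,fx=2,fy=2,interpolation=2)
H=595;j=cv2.copyMakeBorder(j,0,H-j.shape[0],0,0,0);i=cv2.copyMakeBorder(i,0,H-i.shape[0],0,0,0)
cv2.imwrite("pics/s2c.png",cv2.cvtColor(np.hstack([i,j]),cv2.COLOR_RGB2BGR))
```

```text
t 6.05 tcp [510.7 140.7 198.7] jig [-0.5  4.1] yawY -4.72 tilt [-0.0001 -0.    ] F jig [ 0.08 -4.58  0.73] tq [-0.7   0.08 -0.02] w 0.338 gf 30.0 q [ 0.04  0.37  1.85 -0.    0.92  0.13]
```

View pics/s2c.png

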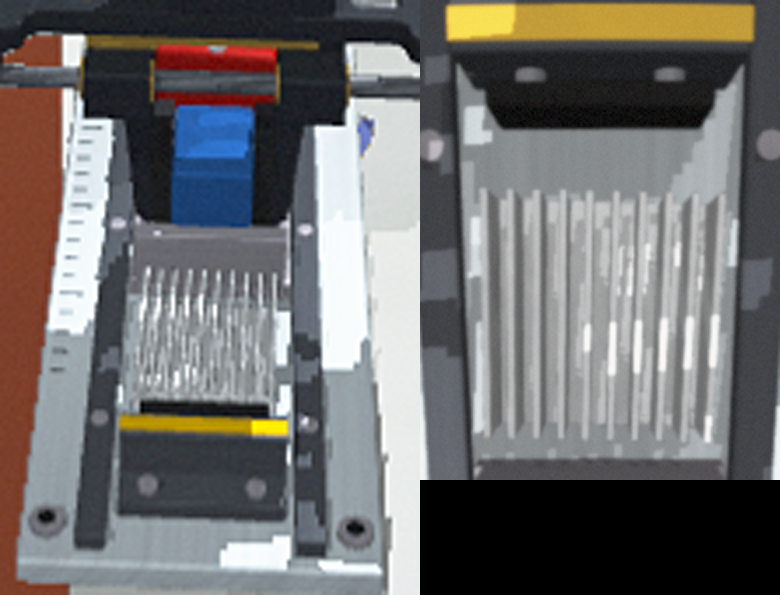

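Sliding friction is about 4.6 N. The wrist half of the composite shows the sink at rows 190–435, with about 5 mm left between bracket and sink and about 12 mm between sink and buffer (row 125). I'll keep pushing and watch the force.

Request:
step_arm(
  jaw=[1,1,1,1,1,1,1,1,1,1],
  translation=[
    [0.001,0,0],
    [0.001,0,0],
    [0.001,0,0],
    [0.001,0,0],
    [0.001,0,0],
    [0.001,0,0],
    [0.001,0,0],
    [0.001,0,0],
    [0.001,0,0],
    [0.001,0,0],
  ],
  delta_rot=[
    [0,0,0],
    [0,0,0],
    [0,0,0],
    [0,0,0],
    [0,0,0],
    [0,0,0],
    [0,0,0],
    [0,0,0],
    [0,0,0],
    [0,0,0],
  ],
)

```text
t: 7.15
tool_pos: [511.6, 150.6, 198.7]
ee_rot: [0.736, 0.677, -0.0, 0.0]
contact_force: [-0.2, -6.4, 0.5]
width: 0.333
grasp_force: 30.0
```

Request:
step_arm(
  jaw=[1,1,1,1],
  translation=[
    [0.0005,0,0],
    [0.0005,0,0],
    [0.0005,0,0],
    [0.0005,0,0],
  ],
  delta_rot=[
    [0,0,0],
    [0,0,0],
    [0,0,0],
    [0,0,0],
  ],
)

```text
t: 7.55
tool_pos: [511.8, 152.6, 198.7]
ee_rot: [0.736, 0.677, -0.0, 0.0]
contact_force: [0.1, -4.6, 1.4]
width: 0.341
grasp_force: 30.0
```

Request:
step_arm(
  jaw=[1,1,1,1],
  translation=[
    [0.0005,0,0],
    [0.0005,0,0],
    [0.0005,0,0],
    [0.0005,0,0],
  ],
  delta_rot=[
    [0,0,0],
    [0,0,0],
    [0,0,0],
    [0,0,0],
  ],
)

```text
t: 7.95
tool_pos: [511.9, 154.6, 198.7]
ee_rot: [0.736, 0.677, -0.0, 0.0]
contact_force: [-0.6, -4.9, -0.5]
width: 0.335
grasp_force: 30.0
```

Contact force is still at the friction level, so I'll continue in small steps.

Request:
step_arm(
  jaw=[1,1,1,1],
  translation=[
    [0.0005,0,0],
    [0.0005,0,0],
    [0.0005,0,0],
    [0.0005,0,0],
  ],
  delta_rot=[
    [0,0,0],
    [0,0,0],
    [0,0,0],
    [0,0,0],
  ],
)

```text
t: 8.35
tool_pos: [512.1, 156.6, 198.7]
ee_rot: [0.736, 0.677, -0.0, -0.0]
contact_force: [-0.2, -5.4, 0.8]
width: 0.338
grasp_force: 30.0
```

Request:
step_arm(
  jaw=[1,1,1],
  translation=[
    [0.0005,0,0],
    [0.0005,0,0],
    [0.0005,0,0],
  ],
  delta_rot=[
    [0,0,0],
    [0,0,0],
    [0,0,0],
  ],
)

```text
t: 8.65
tool_pos: [512.2, 158.1, 198.7]
ee_rot: [0.736, 0.677, -0.0, 0.0]
contact_force: [-0.8, -5.1, 0.7]
width: 0.337
grasp_force: 30.0
```

Request:
step_arm(
  jaw=[1,1,1],
  translation=[
    [0.0005,0,0],
    [0.0005,0,0],
    [0.0005,0,0],
  ],
  delta_rot=[
    [0,0,0],
    [0,0,0],
    [0,0,0],
  ],
)

```text
t: 8.95
tool_pos: [512.3, 159.6, 198.7]
ee_rot: [0.736, 0.677, -0.0, 0.0]
contact_force: [-0.2, -5.7, 0.3]
width: 0.34
grasp_force: 30.0
```

Run:
```python
from h import *
s,R=st()
w=get_image("wrist");j=cv2.resize(w["img"][0:240,230:410],None,fx=2.4,fy=2.4,interpolation=2)
cv2.imwrite("pics/w3.png",cv2.cvtColor(j,cv2.COLOR_RGB2BGR))
```

```text
t 8.95 tcp [512.3 159.6 198.7] jig [-0.4 23. ] yawY -4.71 tilt [-0.     -0.0001] F jig [ 0.27 -5.65  0.29] tq [-0.89  0.15 -0.04] w 0.340 gf 30.0 q [ 0.08  0.38  1.83 -0.    0.93  0.16]
```

View pics/w3.png

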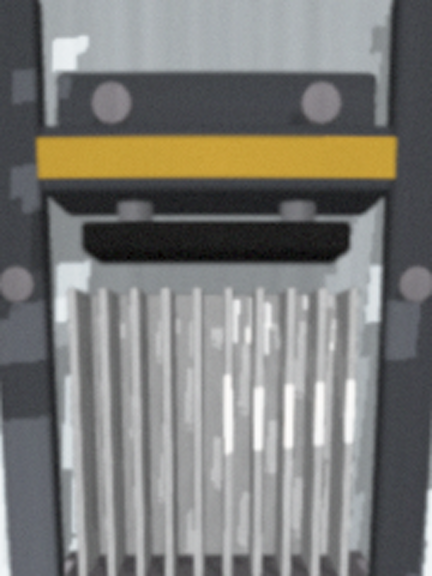

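The sink is square and in contact with the bracket. The buffer's near face is at row 262 and the fins start at row 290, so about 4–5 mm remains.

Request:
step_arm(
  jaw=[1,1,1,1,1],
  translation=[
    [0.0005,0,0],
    [0.0005,0,0],
    [0.0005,0,0],
    [0.0005,0,0],
    [0.0005,0,0],
  ],
  delta_rot=[
    [0,0,0],
    [0,0,0],
    [0,0,0],
    [0,0,0],
    [0,0,0],
  ],
)

```text
t: 9.5
tool_pos: [512.5, 162.1, 198.7]
ee_rot: [0.736, 0.677, -0.0, 0.0]
contact_force: [-0.2, -5.0, 1.4]
width: 0.335
grasp_force: 30.0
```

Request:
step_arm(
  jaw=[1,1,1],
  translation=[
    [0.0005,0,0],
    [0.0005,0,0],
    [0.0005,0,0],
  ],
  delta_rot=[
    [0,0,0],
    [0,0,0],
    [0,0,0],
  ],
)

```text
t: 9.8
tool_pos: [512.6, 163.6, 198.7]
ee_rot: [0.736, 0.677, -0.0, -0.0]
contact_force: [-0.3, -5.2, 1.2]
width: 0.339
grasp_force: 30.0
```

Request:
step_arm(
  jaw=[1,1],
  translation=[
    [0.0005,0,0],
    [0.0005,0,0],
  ],
  delta_rot=[
    [0,0,0],
    [0,0,0],
  ],
)

```text
t: 10.0
tool_pos: [512.7, 164.6, 198.7]
ee_rot: [0.736, 0.677, -0.0, 0.0]
contact_force: [-0.7, -6.1, 0.6]
width: 0.337
grasp_force: 30.0
```

Request:
step_arm(
  jaw=[1,1],
  translation=[
    [0.0005,0,0],
    [0.0005,0,0],
  ],
  delta_rot=[
    [0,0,0],
    [0,0,0],
  ],
)

```text
t: 10.2
tool_pos: [512.8, 165.5, 198.7]
ee_rot: [0.736, 0.677, -0.0, 0.0]
contact_force: [-0.3, -5.8, 1.7]
width: 0.336
grasp_force: 30.0
```

Request:
step_arm(
  jaw=[1,1],
  translation=[
    [0.0005,0,0],
    [0.0005,0,0],
  ],
  delta_rot=[
    [0,0,0],
    [0,0,0],
  ],
)

```text
t: 10.4
tool_pos: [512.9, 166.2, 198.7]
ee_rot: [0.736, 0.677, -0.0, 0.0]
contact_force: [-0.4, -7.7, 1.3]
width: 0.338
grasp_force: 30.0
```

Request:
step_arm(
  jaw=[1,1,1],
  translation=[
    [0.0005,0,0],
    [0.0005,0,0],
    [0,0,0],
  ],
  delta_rot=[
    [0,0,0],
    [0,0,0],
    [0,0,0],
  ],
)

```text
t: 10.7
tool_pos: [513.0, 167.0, 198.7]
ee_rot: [0.736, 0.677, -0.001, 0.0]
contact_force: [-1.0, -8.1, 2.1]
width: 0.342
grasp_force: 30.0
```

Request:
step_arm(
  jaw=[1,1,1],
  translation=[
    [0.0005,0,0],
    [0.0005,0,0],
    [0,0,0],
  ],
  delta_rot=[
    [0,0,0],
    [0,0,0],
    [0,0,0],
  ],
)

```text
t: 11.0
tool_pos: [513.1, 167.8, 198.7]
ee_rot: [0.736, 0.678, -0.001, 0.0]
contact_force: [-1.1, -10.3, 2.1]
width: 0.34
grasp_force: 30.0
```

The buffer is pressed: about 10.3 N in total less 5 N of friction leaves roughly 5 N on the sink. I'll hold, release and rise.

Request:
step_arm(
  jaw=[1,1,1,0.4,0.4,0.4,0.3,0.3,0.3,0.3],
  translation=[
    [0,0,0],
    [0,0,0],
    [0,0,0],
    [0,0,0],
    [0,0,0],
    [0,0,0],
    [0,0,0],
    [0,0,0],
    [0,0,0],
    [0,0,0],
  ],
  delta_rot=[
    [0,0,0],
    [0,0,0],
    [0,0,0],
    [0,0,0],
    [0,0,0],
    [0,0,0],
    [0,0,0],
    [0,0,0],
    [0,0,0],
    [0,0,0],
  ],
)

```text
t: 12.0
tool_pos: [513.1, 168.6, 198.7]
ee_rot: [0.736, 0.677, 0.0, -0.0]
contact_force: [-0.2, 1.0, 0.2]
width: 0.702
grasp_force: 0.0
```

Request:
step_arm(
  jaw=[0.3,0.3,0.3,0.3,0.3,0.3,0.3],
  translation=[
    [0,0,-0.02],
    [0,0,-0.02],
    [0,0,-0.02],
    [0,0,-0.02],
    [0,0,-0.02],
    [0,0,0],
    [0,0,0],
  ],
  delta_rot=[
    [0,0,0],
    [0,0,0],
    [0,0,0],
    [0,0,0],
    [0,0,0],
    [0,0,0],
    [0,0,0],
  ],
)

```text
t: 12.7
tool_pos: [513.0, 168.6, 298.6]
ee_rot: [0.736, 0.677, 0.0, 0.0]
contact_force: [-0.2, -0.7, -0.1]
width: 0.699
grasp_force: 0.0
```

Run:
```python
from h import *
s,R=st()
```

```text
t 12.70 tcp [513.  168.6 298.6] jig [-0.4 32. ] yawY -4.72 tilt [0.0006 0.0001] F jig [-0.17 -0.71 -0.13] tq [-0.07  0.12 -0.02] w 0.699 gf 0.0 q [0.1  0.23 1.79 0.   1.13 0.18]
```

Request:
step_arm(
  jaw=[0.3,0.3,0.3,0.3,0.3,0.3,0.3,0.3,0.3,0.3,0.3,0.3,0.3,0.3,0.3,0.3,0.3,0.3],
  translation=[
    [-0.024,0.0001,0],
    [-0.024,0.0001,0],
    [-0.024,0.0001,0],
    [-0.0235,0.0001,0],
    [0,0,0],
    [0,0,0],
    [0,0,0],
    [0,0,0],
    [0,0,0],
    [0,0,0],
    [0,0,0],
    [0,0,0],
    [0,0,0],
    [0,0,0],
    [0,0,0],
    [0,0,0],
    [0,0,0],
    [0,0,0],
  ],
  delta_rot=[
    [0,0,0],
    [0,0,0],
    [0,0,0],
    [0,0,0],
    [0,0,-7.93],
    [0,0,-7.93],
    [0,0,-7.93],
    [0,0,-7.93],
    [0,0,-7.93],
    [0,0,-7.93],
    [0,0,-7.93],
    [0,0,-7.93],
    [0,0,-7.93],
    [0,0,-7.93],
    [0,0,-7.93],
    [0,0,0],
    [0,0,0],
    [0,0,0],
  ],
)

```text
t: 14.5
tool_pos: [505.4, 73.3, 298.1]
ee_rot: [0.067, 0.998, 0.0, -0.001]
contact_force: [-0.3, -0.5, -0.0]
width: 0.699
grasp_force: 0.0
```

Run:
```python
from h import *
import pickle
s,R=st()
c=get_image("wrist");save(c,"w4.png");pickle.dump(c,open("w4.pkl","wb"))
h=cv2.cvtColor(c["img"],cv2.COLOR_RGB2HSV)
m=cv2.inRange(h,(0,170,110),(6,255,255))
for b in cv2.findContours(m,0,1)[0]:
  if cv2.contourArea(b)>150:
    P=np.array([at(c,*p,60) for p in b[:,0].astype(float)]).astype(np.float32);r=cv2.minAreaRect(P);print(cv2.boundingRect(b),np.round(r[0],1),np.round(r[1],1),r[2])
```

```text
t 14.50 tcp [505.4  73.3 298.1] jig [ -0.6 -63.5] yawY 82.35 tilt [-0.0011  0.0001] F jig [-0.23 -0.53 -0.04] tq [ 0.05 -0.01  0.07] w 0.699 gf 0.0 q [-0.09  0.16  1.86  0.    1.12 -1.53]
(313, 213, 17, 71) [503.1  74.8] [10.4 47.9] 82.07704162597656
```

View pics/w4.png

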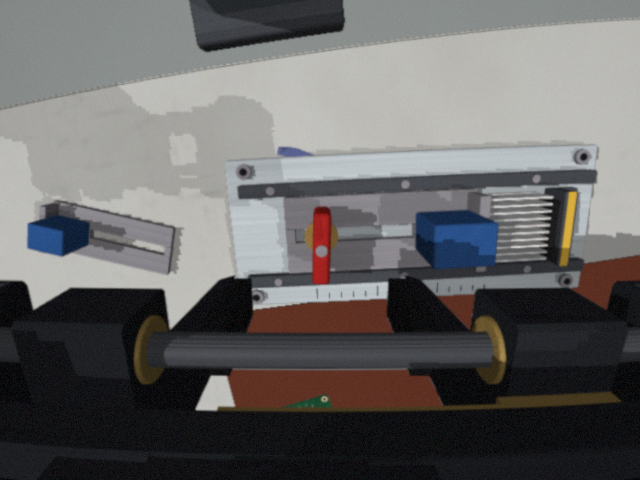

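The wrist view shows the wing at (321,248), aligned with the tool's x axis, with its measured centre about 1 mm off. Next: correct, descend and grip.

Request:
step_arm(
  jaw=[0.3,0.3,0.3,0.3,0.3,0.3,0.3,0.3,0.3,0.3,0.3],
  translation=[
    [0.0008,0.0008,0.0112],
    [0,0,0.0112],
    [0,0,0.0112],
    [0,0,0.0112],
    [0,0,0.0112],
    [0,0,0.0112],
    [0,0,0.0112],
    [0,0,0.0112],
    [0,0,0.0112],
    [0,0,0],
    [0,0,0],
  ],
  delta_rot=[
    [0,0,0],
    [0,0,0],
    [0,0,0],
    [0,0,0],
    [0,0,0],
    [0,0,0],
    [0,0,0],
    [0,0,0],
    [0,0,0],
    [0,0,0],
    [0,0,0],
  ],
)

```text
t: 15.65
tool_pos: [504.9, 74.2, 197.7]
ee_rot: [0.065, 0.998, 0.0, -0.0]
contact_force: [-0.5, 0.3, -0.6]
width: 0.699
grasp_force: 0.0
```

Run:
```python
from h import *
st()
```

```text
t 15.65 tcp [504.9  74.2 197.7] jig [ -1.1 -62.6] yawY 82.51 tilt [-0.0006  0.    ] F jig [-0.53  0.27 -0.57] tq [ 0.01  0.06 -0.01] w 0.699 gf 0.0 q [-0.09  0.33  1.9  -0.    0.91 -1.53]
```

Request:
step_arm(
  jaw=[0.6,0.7,0.8,0.85,0.9,0.95,1,1,1,1],
  translation=[
    [0,0,0],
    [0,0,0],
    [0,0,0],
    [0,0,0],
    [0,0,0],
    [0,0,0],
    [0,0,0],
    [0,0,0],
    [0,0,0],
    [0,0,0],
  ],
  delta_rot=[
    [0,0,0],
    [0,0,0],
    [0,0,0],
    [0,0,0],
    [0,0,0],
    [0,0,0],
    [0,0,0],
    [0,0,0],
    [0,0,0],
    [0,0,0],
  ],
  grip_force=50,
)

```text
t: 16.65
tool_pos: [505.0, 74.4, 198.0]
ee_rot: [0.065, 0.998, 0.0, 0.0]
contact_force: [0.7, 2.5, 1.5]
width: 0.129
grasp_force: 50.0
```

Run:
```python
from h import *
st()
```

```text
t 16.65 tcp [505.   74.4 198. ] jig [ -1.1 -62.5] yawY 82.51 tilt [0.0001 0.0004] F jig [0.51 2.5  1.46] tq [ 0.55  0.02 -0.05] w 0.129 gf 50.0 q [-0.09  0.33  1.9   0.    0.91 -1.53]
```

Request:
step_arm(
  jaw=[1,1,1,1,1,1,1,1,1,1],
  translation=[
    [0,0,0.00014],
    [0,0,0.00014],
    [0,0,0.00014],
    [0,0,0.00014],
    [0,0,0.00014],
    [0,0,0.00014],
    [0,0,0.00014],
    [0,0,0.00014],
    [0,0,0],
    [0,0,0],
  ],
  delta_rot=[
    [0,0,4],
    [0,0,4],
    [0,0,4],
    [0,0,4],
    [0,0,4],
    [0,0,4],
    [0,0,4],
    [0,0,4],
    [0,0,0],
    [0,0,0],
  ],
)

```text
t: 17.65
tool_pos: [505.0, 74.6, 196.9]
ee_rot: [0.337, 0.942, 0.0, 0.0]
contact_force: [0.7, 5.5, 1.1]
width: 0.128
grasp_force: 50.0
```

Run:
```python
from h import *
st()
```

```text
t 17.65 tcp [505.   74.6 196.9] jig [ -1.  -62.3] yawY 50.62 tilt [0.0005 0.0007] F jig [0.28 5.57 1.14] tq [ 0.81 -0.03 -0.05] w 0.128 gf 50.0 q [-0.09  0.34  1.9   0.    0.91 -0.97]
```

Request:
step_arm(
  jaw=[1,1,1,1,1,1,1,1],
  translation=[
    [0,0,0.00014],
    [0,0,0.00014],
    [0,0,0.00014],
    [0,0,0.00014],
    [0,0,0.00014],
    [0,0,0.00014],
    [0,0,0],
    [0,0,0],
  ],
  delta_rot=[
    [0,0,4],
    [0,0,4],
    [0,0,4],
    [0,0,4],
    [0,0,4],
    [0,0,4],
    [0,0,0],
    [0,0,0],
  ],
)

```text
t: 18.45
tool_pos: [505.2, 74.7, 196.8]
ee_rot: [0.525, 0.851, 0.0, 0.0]
contact_force: [-1.3, 5.5, 7.5]
width: 0.131
grasp_force: 50.0
```

Run:
```python
from h import *
st()
```

```text
t 18.45 tcp [505.2  74.7 196.8] jig [ -0.9 -62.2] yawY 26.64 tilt [0.0007 0.0007] F jig [-1.75  5.42  7.48] tq [ 0.93  0.33 -0.05] w 0.131 gf 50.0 q [-0.09  0.34  1.9   0.    0.91 -0.55]
```

Request:
step_arm(
  jaw=[1,1,1,1,1],
  translation=[
    [0,0,-0.0002],
    [0,0,0],
    [0,0,0],
    [0,0,0],
    [0,0,0],
  ],
  delta_rot=[
    [0,0,4],
    [0,0,4],
    [0,0,4],
    [0,0,4],
    [0,0,4],
  ],
)

```text
t: 18.95
tool_pos: [505.3, 74.7, 196.7]
ee_rot: [0.666, 0.746, 0.001, 0.0]
contact_force: [0.6, 5.9, 4.9]
width: 0.134
grasp_force: 50.0
```

Run:
```python
from h import *
s,R=st();print(s["effort"])
c=get_image("wrist");save(c,"w5.png")
```

```text
t 18.95 tcp [505.3  74.7 196.7] jig [ -0.8 -62.1] yawY 6.51 tilt [0.0012 0.0007] F jig [0.17 5.95 4.85] tq [0.95 0.07 0.26] w 0.134 gf 50.0 q [-0.09  0.34  1.9   0.    0.9  -0.2 ]
[ -3.43218729 -39.56821203 -23.5604471   -1.311909    -0.13445732
  -0.67044117]
```

View pics/w5.png

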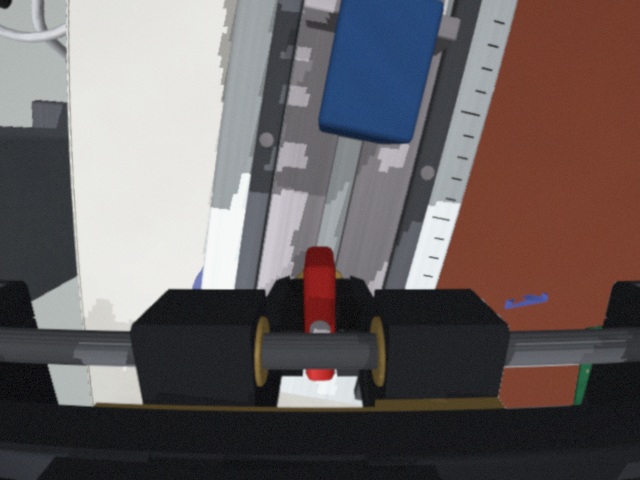

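The bar, at about (320,310), has followed the gripper to roughly 1.35–1.4 rad and the torque is rising. One more small turn, then release.

Request:
step_arm(
  jaw=[1,1,1,1,1],
  translation=[
    [0,0,0],
    [0,0,0],
    [0,0,0],
    [0,0,0],
    [0,0,0],
  ],
  delta_rot=[
    [0,0,0],
    [0,0,4],
    [0,0,4],
    [0,0,0],
    [0,0,0],
  ],
  grip_force=60,
)

```text
t: 19.5
tool_pos: [505.3, 74.7, 196.7]
ee_rot: [0.715, 0.699, 0.001, 0.0]
contact_force: [0.6, 6.6, 4.5]
width: 0.13
grasp_force: 60.0
```

Request:
step_arm(
  jaw=[0.7,0.6,0.5,0.4,0.3,0.3],
  translation=[
    [0,0,0],
    [0,0,0],
    [0,0,0],
    [0,0,0],
    [0,0,0],
    [0,0,0],
  ],
  delta_rot=[
    [0,0,0],
    [0,0,0],
    [0,0,0],
    [0,0,0],
    [0,0,0],
    [0,0,0],
  ],
)

```text
t: 20.1
tool_pos: [504.9, 74.1, 196.1]
ee_rot: [0.716, 0.698, -0.0, -0.0]
contact_force: [0.2, 0.2, -0.5]
width: 0.652
grasp_force: 0.0
```

Request:
step_arm(
  jaw=[0.3,0.3,0.3,0.3,0.3,0.3,0.3],
  translation=[
    [0,0,-0.02],
    [0,0,-0.02],
    [0,0,-0.02],
    [0,0,-0.02],
    [0,0,-0.02],
    [0,0,0],
    [0,0,0],
  ],
  delta_rot=[
    [0,0,0],
    [0,0,0],
    [0,0,0],
    [0,0,0],
    [0,0,0],
    [0,0,0],
    [0,0,0],
  ],
)

```text
t: 20.8
tool_pos: [504.9, 74.2, 296.0]
ee_rot: [0.716, 0.698, 0.0, 0.0]
contact_force: [0.0, -0.4, -0.7]
width: 0.706
grasp_force: 0.0
```

Run:
```python
from h import *
st()
c=get_image("wrist");save(c,"w6.png")
```

```text
t 20.80 tcp [504.9  74.2 296. ] jig [ -1.2 -62.6] yawY -1.48 tilt [ 0.0006 -0.0001] F jig [ 0.05 -0.37 -0.66] tq [-0.07  0.06  0.04] w 0.706 gf 0.0 q [-0.09  0.17  1.86 -0.    1.11 -0.06]
```

View pics/w6.png

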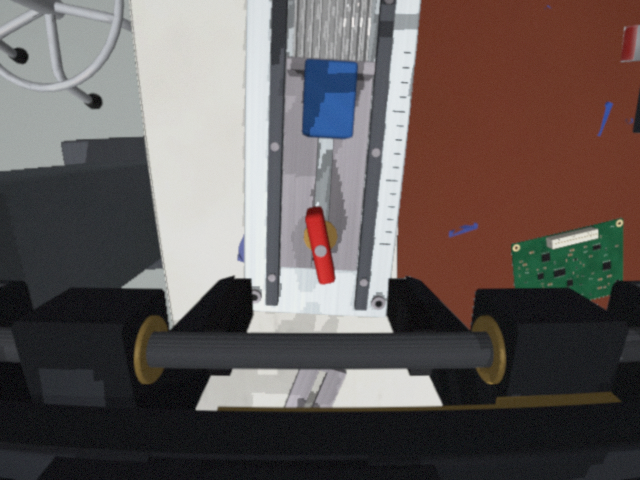

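The bar, from (316,212) to (325,280), is just short of the jig's axis. The bracket still touches the sink at about (330,65). I'll check the wing angle numerically.

Run:
```python
from h import *
c=get_image("wrist")
h=cv2.cvtColor(c["img"],cv2.COLOR_RGB2HSV)
def ang(m,z):
    b=max(cv2.findContours(m,0,1)[0],key=cv2.contourArea)
    P=np.array([at(c,*p,z) for p in b[:,0].astype(float)]).astype(np.float32);r=cv2.minAreaRect(P)
    return np.round(r[0],1),np.round(r[1],1),r[2]
m=cv2.inRange(h,(0,170,110),(8,255,255));m[:,:270]=0;m[:,370:]=0;print("red",ang(m,58))
m=cv2.inRange(h,(100,120,60),(125,255,255));m[:,:290]=0;m[:,370:]=0;print("blue",ang(m,67))
i=get_image("side")["img"][250:420,270:390];i=cv2.resize(i,None,fx=3.5,fy=3.5,interpolation=2)
cv2.imwrite("pics/s7.png",cv2.cvtColor(i,cv2.COLOR_RGB2BGR))
```

```text
red (array([504.1,  75.7]), array([11.1, 47.9]), 9.784655570983887)
blue (array([511.8, 166.7]), array([41.5, 29.1]), 85.43194580078125)
```

View pics/s7.png

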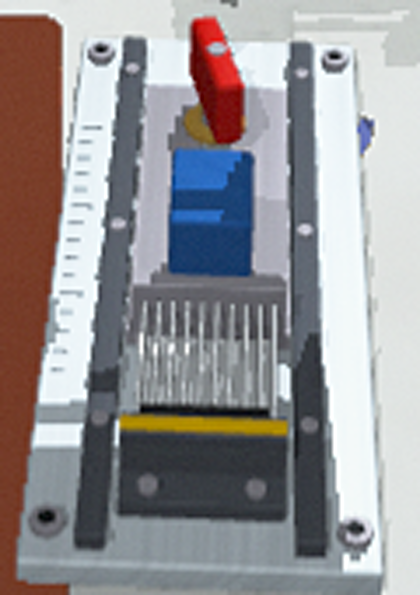

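Both pictures look good: the sink is square against the buffer and the bracket against the sink. The wing measures about 1.32 rad because it slipped a little in the pads. I'll regrip it aligned and add a bit more for margin.

Request:
step_arm(
  jaw=[0.3,0.3,0.3,0.3,0.3,0.3,0.3,0.3,0.3,0.3,0.3],
  translation=[
    [0.0008,0,0],
    [0,0,0.0124],
    [0,0,0.0124],
    [0,0,0.0124],
    [0,0,0.0124],
    [0,0,0.0124],
    [0,0,0.0124],
    [0,0,0.0124],
    [0,0,0.0124],
    [0,0,0],
    [0,0,0],
  ],
  delta_rot=[
    [0,0,-5.6],
    [0,0,-5.6],
    [0,0,0],
    [0,0,0],
    [0,0,0],
    [0,0,0],
    [0,0,0],
    [0,0,0],
    [0,0,0],
    [0,0,0],
    [0,0,0],
  ],
)

```text
t: 22.05
tool_pos: [504.9, 75.0, 196.7]
ee_rot: [0.645, 0.764, -0.0, -0.0]
contact_force: [0.8, -0.6, 0.7]
width: 0.7
grasp_force: 0.0
```

Request:
step_arm(
  jaw=[0.6,0.7,0.8,0.85,0.9,0.95,1,1,1,1],
  translation=[
    [0,0,0],
    [0,0,0],
    [0,0,0],
    [0,0,0],
    [0,0,0],
    [0,0,0],
    [0,0,0],
    [0,0,0],
    [0,0,0],
    [0,0,0],
  ],
  delta_rot=[
    [0,0,0],
    [0,0,0],
    [0,0,0],
    [0,0,0],
    [0,0,0],
    [0,0,0],
    [0,0,0],
    [0,0,0],
    [0,0,0],
    [0,0,0],
  ],
  grip_force=60,
)

```text
t: 23.05
tool_pos: [505.2, 75.1, 197.1]
ee_rot: [0.645, 0.764, 0.0, 0.0]
contact_force: [3.4, 1.2, -1.4]
width: 0.13
grasp_force: 60.0
```

Request:
step_arm(
  jaw=[1,1,1,1,1,1,1],
  translation=[
    [0,0,0],
    [0,0,0],
    [0,0,0],
    [0,0,0],
    [0,0,0],
    [0,0,0],
    [0,0,0],
  ],
  delta_rot=[
    [0,0,3],
    [0,0,3],
    [0,0,3],
    [0,0,3],
    [0,0,3],
    [0,0,3],
    [0,0,0],
  ],
)

```text
t: 23.75
tool_pos: [505.3, 75.1, 197.0]
ee_rot: [0.756, 0.654, 0.0, 0.0]
contact_force: [4.7, 1.0, -4.0]
width: 0.132
grasp_force: 60.0
```

Run:
```python
from h import *
s,R=st();print(s["effort"][5])
```

```text
t 23.75 tcp [505.3  75.1 197. ] jig [ -0.8 -61.8] yawY -8.29 tilt [ 0.0013 -0.    ] F jig [ 4.66  1.36 -4.  ] tq [ 0.19 -0.62  0.16] w 0.132 gf 60.0 q [-0.09  0.34  1.9   0.    0.91  0.06]
0.721355751156807
```

Request:
step_arm(
  jaw=[0.7,0.6,0.5,0.4,0.3,0.3],
  translation=[
    [0,0,0],
    [0,0,0],
    [0,0,0],
    [0,0,0],
    [0,0,0],
    [0,0,0],
  ],
  delta_rot=[
    [0,0,0],
    [0,0,0],
    [0,0,0],
    [0,0,0],
    [0,0,0],
    [0,0,0],
  ],
)

```text
t: 24.35
tool_pos: [504.9, 75.0, 196.9]
ee_rot: [0.756, 0.654, -0.0, -0.0]
contact_force: [0.2, -0.1, -0.3]
width: 0.654
grasp_force: 0.0
```

Request:
step_arm(
  jaw=[0.3,0.3,0.3,0.3,0.3,0.3,0.3],
  translation=[
    [0,0,-0.02],
    [0,0,-0.02],
    [0,0,-0.02],
    [0,0,-0.02],
    [0,0,-0.02],
    [0,0,0],
    [0,0,0],
  ],
  delta_rot=[
    [0,0,0],
    [0,0,0],
    [0,0,0],
    [0,0,0],
    [0,0,0],
    [0,0,0],
    [0,0,0],
  ],
)

```text
t: 25.05
tool_pos: [504.9, 75.0, 296.8]
ee_rot: [0.756, 0.654, 0.0, 0.0]
contact_force: [0.1, -0.1, 0.1]
width: 0.7
grasp_force: 0.0
```

Run:
```python
from h import *
st()
c=get_image("wrist")
h=cv2.cvtColor(c["img"],cv2.COLOR_RGB2HSV)
def ang(m,z):
    b=max(cv2.findContours(m,0,1)[0],key=cv2.contourArea)
    P=np.array([at(c,*p,z) for p in b[:,0].astype(float)]).astype(np.float32);r=cv2.minAreaRect(P)
    return np.round(r[0],1),np.round(r[1],1),r[2]
m=cv2.inRange(h,(0,170,110),(8,255,255));m[:,:250]=0;m[:,390:]=0;print("red",ang(m,58))
m=cv2.inRange(h,(100,120,60),(125,255,255));m[:,:290]=0;m[:,390:]=0;print("blue",ang(m,67))
```

```text
t 25.05 tcp [504.9  75.  296.8] jig [ -1.2 -61.8] yawY -8.29 tilt [ 0.0006 -0.0001] F jig [ 0.06 -0.07  0.14] tq [-0.08  0.1   0.  ] w 0.700 gf 0.0 q [-0.09  0.17  1.86 -0.    1.11  0.06]
red (array([504.3,  75.7]), array([11. , 47.8]), 9.784777641296387)
blue (array([513.1, 166.6]), array([42.3, 26.8]), 82.31217193603516)
```

```bash
python3 -c "
from h import *
print(finish_job())"
```

```text
the job is handed in; nothing more can be done
None
```

The job is handed in, with no verdict returned: the heat sink was pressed against the stop with about 5 N, the wing knob was clamped at about 1.32 rad (a second try turned it no further; I could not measure the clamp force), and the arm was clear of everything at 25 s.

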